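Clear down the sample mill

TASK

The sample mill is to be cleared down for cleaning. Tip all four crushed pieces out of the steel catch pot into the white card tray, and set the empty pot down upright on the table again, clear of the tray and the mill, and let go of it. Then unscrew the round clamping cap from the mill's upright spindle (nobody noted whether its thread is left- or right-handed, so try it both ways), lift it straight off and finish while still holding it: level, still and well clear of the spindle, above the mill. Drop neither the pot nor the cap, and leave the other things on the table where they are.

Things in the scene. Friction and masses are not known exactly. Their poses are not given: they have to be found in the camera images.
- mill: bench disc mill for crushing pottery samples, fixed, on the left or right of the work area. Origin at table height on its upright spindle axis, z up. Round drum 164 mm across, 115 mm high; on it a steel disc 120 mm across, top at 130 mm. A chute sticks out to 126 mm along its -x at 60 to 100 mm height; the motor housing (165 mm wide) spans x = +115 to +265 mm, 170 mm high.
- spindle_tip (a point): the top end of the mill's spindle, 154 mm above the table on its axis, hidden inside the cap at the start. It carries a coarse two-start quick thread that is right-handed or left-handed, differing from run to run and invisible from outside.
- cap: round clamping cap (fluted aluminium hand nut), 54 mm diameter, 34 mm high, 0.1 to 0.17 kg, with a small dark hole in its flat top, 17 mm off centre on its +x side. Origin at the centre of its underside, z up along its axis. At the start done up, seated on the disc 130 mm above the table on the mill's axis.
- cap_top (a point): centre of the cap's top, 34 mm above its origin. Turned the loosening way (anticlockwise from above if right-handed, else clockwise) the cap turns easily and climbs 2.3 mm per rad; turned 1.6 to 2.4 rad in all (over a quarter turn) it lifts straight off. The other way it stops within 0.1 rad and the fingers slip round it. Still engaged, it pulls up by 3 mm at most.
- pot: polished steel catch pot, open-topped, round, flared: 55 mm outside diameter at the foot, 62 mm at half height, 70 mm at the rim (73 over the rolled lip), 68 mm tall, wall 3.5, floor 4 mm, 0.13 to 0.21 kg. Stands between mill and tray, nearer the robot, with four pieces in it; they slide on its wall at 15 to 20 degrees of slope. Origin at the centre of its underside, z to the mouth.
- tray: open white card finds tray, fixed to the table, 170 mm (its x) by 220 mm (its y), 40 mm high, wall and floor 4 mm; stands on the other side of the work area from the mill. Origin at the centre of its underside.
- piece0: brown crushed pottery piece no. 1, about 14 x 19 x 14 mm, 11 to 14 g; starts in the pot. Origin near its underside.
- piece1: brown crushed pottery piece no. 2, about 14 x 18 x 15 mm, 11 to 14 g; starts in the pot. Origin near its underside.
- piece2: brown crushed pottery piece no. 3, about 14 x 17 x 16 mm, 11 to 14 g; starts in the pot. Origin near its underside.
- piece3: brown crushed pottery piece no. 4, about 24 x 18 x 13 mm, 11 to 14 g; starts in the pot. Origin near its underside.
- rim_sherd: curved brown pottery sherd, 75 x 65 mm, 17 mm high, lying hollow side down; a bystander, to be left where it is. Origin at the centre of its underside.
- flint: dark brown flint nodule, 75 x 50 x 32 mm; a bystander, to be left where it is. Origin at the centre of its underside.
- brush: hand brush lying down; a bystander, to be left where it is. Origin at the centre of its underside.
- find_box: small open white card box, 75 x 55 x 30 mm; a bystander, to be left where it is. Origin at the centre of its underside.
- caliper: steel calliper with black slide, lying flat, 150 mm long; a bystander, to be left where it is. Origin at the centre of its underside.
- jar: small clear screw-top sample jar, 52 mm diameter, 75 mm tall; a bystander, to be left where it is. Origin at the centre of its underside.
- base_sherd: curved dark red pottery sherd, 50 x 55 mm, 17 mm high; a bystander, to be left where it is. Origin at the centre of its underside.
Things that resemble listed ones, but are neither listed nor needed, are in the scene too. What is shaped like the pot but turquoise is not meant. Leave any turquoise look-alike of the cap alone.

How it is judged:
By the outcome, as a careful person would: the job done as asked, in the order asked, and still so for the second after the job is handed in, while the arm keeps its last pose, push and grip.
It also fails if it takes over 72 s, if anything falls off the work surface, if the arm or the gripper's body presses on something with over 40 N, if the wrist force passes 120 N, or if a joint passes its speed limit or range.

ROBOT

A 6-joint arm with a two-finger parallel gripper is mounted at the origin on the work surface. World frame = base frame: x ahead of the robot, y to its left, z up, the work surface at z = 0. Lengths are in m, angles in degrees, forces in N, time in s.
With the tool pointing down it reaches from about 0.4 to 0.825 m from the base axis. Payload 7 kg.
Tool frame: the origin (TCP) lies on the front face of the gripper's body, between the roots of the fingers; the fingertips stand 66 mm ahead of it and the grasp point (between the pads) lies 47 mm ahead of it; z points along the fingers, y is the line along which they close (so a half turn about z gives the same grasp; the last joint's range is limited). The gripper opens to 88 mm and grips with 3 to 60 N. Pads are 19 mm wide; open, the fingers measure 130 mm over their backs; the gripper's body (78 mm by 193 mm) begins 47 mm behind the grasp point.
Start: joints at [-60.384, 20.546, 0.682, 0, -70.136, -16.507], TCP at [0.153, -0.657, 0.292] pointing down, gripper open.
Joint ranges: [-176.03, 176.03], [-82.01, 121.73], [-58.28, 71.71], [-173.87, 95.51], [-174.79, -0.11], [-173.66, 173.66]. Speed limits (degrees/s): [136.94, 136.94, 172.46, 180, 180, 180].

INTERFACE

Orientations are given as a 3x3 rotation matrix whose columns are the frame's x, y, z axes.
In Python, from rig import ctrl gives the robot as it stands.
- The arm moves only by the shell command python3 -m crank 'ROWS' [OPENING] [FORCE]. ROWS is text: rows parted by semicolons, each of 6 numbers parted by spaces: the shift along the tool's x, y, z in m, then the turn, a rotation vector about the tool's x, y, z in rad. A call has 1 to 10 rows; each row shifts and turns the commanded pose from where the row before left it, along the tool's axes as they then stand; what a row does not reach is not made up. A row lasts 1/8 s, in which the tool goes at most 62.5 mm and 10.7 degrees, less where a joint would pass 70% of its speed; a pose out of reach is approached as far as the arm can. A call with a gripper value outside its range is refused whole. OPENING is the opening in per cent of the stroke, from 0 (shut) to 100 (fully open), set as the call begins (- or left out, the last holds). The fingers move at their own pace and stop on an object; FORCE is the grip in N (left out, the last holds). Time passes only in rows, so rows that do not move let the fingers close. It gives the time, the measured TCP pose, the force, the opening and the grip force at its end, in the units of the state.
- ctrl.state(): the state, without advancing time (a new reading comes with each control period).
- ctrl.camera(name): name is "scene" or "side" or "wrist"; returns the picture (480x640x3 uint8, red, green, blue); there is no depth.
- ctrl.camera_model(name): a dict with "camera_matrix" (3x3 intrinsics, pixels), "camera_from_world" (4x4, takes a point from world to camera coordinates). Camera axes: x right, y down, z forward; pixel columns grow to the right and rows downward; lengths in m; the calibration is good to about 2 mm. A picture is of the moment at which its call begins: read the wrist's pose just before it. camera_model takes no time and is no camera call; for the wrist camera it gives the pose at the moment of the call.
- ctrl.finish_job(): hands the job in; it is judged then, once.
Trained networks look in the newest picture that a camera, given by its name, has taken for a name from the list of things; names that differ only in an ending like _2 or _b are one class to them, and where a whole thing is asked for, a point or a joint stands for the part that bears it (a point fixed in the world has none). Each returns a list of dicts, best first, with "confidence" (0 to 1); they miss things now and then, are a little off and sometimes report something else, mostly with a low value. They report only what shows in the picture. A call takes as long as a camera call. They do not tell look-alikes from the thing itself.
- ctrl.search_frame(camera, target): "bbox" ([centre column, centre row, width, height] in pixels, round what is visible of it).
- ctrl.pinpoint(camera, target): "position" ([column, row] in pixels: a listed point, or the origin of a listed thing).
The state is a dict: "time_s": time; "qpos": joint angles; "joint_vel": joint speeds; "joint_torque": joint torques, N m; "tcp_pos": TCP position; "orientation": TCP orientation; "ft_force": force on the tool from outside, world axes, zero at the start; "moment": the same for the moment, N m; "gripper_width": finger opening in m; "gripper_force": force on a finger pad.
Only numpy, scipy, OpenCV 4.12 (cv2) and the standard library are available. Lean on these libraries where they do the work, as an engineer would, in place of code of your own. Each camera call takes 0.05 s, during which the arm holds its last target. There are 200 camera calls.

## Working session

There is one attempt and no reset: what is moved stays moved. The work goes in short steps, Python scripts to look and compute and a shell command to move; the robot and the scene stay as the last step left them, time stands still between calls to the robot, and variables do not carry over. Pictures are saved under pics/ and viewed, at most 14 in all, crops included, and the job is handed in when it is done.

```bash
ls; mkdir -p pics; cat > h.py <<'E'
from rig import ctrl
import numpy as np, cv2
np.set_printoptions(precision=4,suppress=True)
def snap(cam,fn=None):
    m=ctrl.camera_model(cam); im=ctrl.camera(cam)
    if fn: cv2.imwrite('pics/'+fn,im[:,:,::-1])
    return im,m
def ray(m,px):
    K=np.array(m["camera_matrix"]);T=np.array(m["camera_from_world"]);R=T[:3,:3];c=-R.T@T[:3,3]
    d=R.T@np.linalg.inv(K)@np.array([px[0],px[1],1.]);return c,d
def atz(m,px,z):
    c,d=ray(m,px);return c+d*(z-c[2])/d[2]
def proj(m,P):
    K=np.array(m["camera_matrix"]);T=np.array(m["camera_from_world"])
    p=K@(T[:3,:3]@np.array(P)+T[:3,3]);return p[:2]/p[2]
E
python3 - <<'E'
from h import *
s=ctrl.state();print(s['tcp_pos'],np.array(s['orientation']),s['gripper_width'])
for cam in('scene','side'):
    im,m=snap(cam,cam+'0.png')
    c,d=ray(m,(320,240));print(cam,c)
    for t,z in(('cap_top',.164),('cap',.13),('pot',0),('tray',0),('mill',0)):
        for r in ctrl.pinpoint(cam,t)[:3]:
            print(t,np.round(r['position']),round(r['confidence'],2),atz(m,r['position'],z))
E
```

```text
pics
[ 0.153  -0.657   0.2912] [[-0.974  -0.2267 -0.0005]
 [-0.2267  0.974   0.0015]
 [ 0.0001  0.0016 -1.    ]] 0.08785842684795919
scene [ 1.1349 -0.0898  1.1374]
cap_top [465. 225.] 0.9 [0.5921 0.3224 0.164 ]
cap_top [415. 233.] 0.75 [0.5936 0.2038 0.164 ]
cap [462. 230.] 0.97 [0.5856 0.3248 0.13  ]
cap [414. 244.] 0.68 [0.6044 0.2041 0.13  ]
cap [440. 188.] 0.29 [0.46   0.3068 0.13  ]
pot [329. 228.] 0.9 [0.4478 0.0329 0.    ]
pot [274. 216.] 0.66 [ 0.3866 -0.1081  0.    ]
tray [245. 274.] 0.61 [ 0.5475 -0.2011  0.    ]
mill [406. 269.] 0.71 [0.6027 0.2034 0.    ]
mill [411. 246.] 0.38 [0.5375 0.232  0.    ]
mill [324. 285.] 0.31 [ 0.6112 -0.0079  0.    ]
side [0.3177 0.6397 0.9192]
cap_top [264. 409.] 0.6 [0.4884 0.4098 0.164 ]
cap [254. 309.] 0.79 [0.5928 0.2163 0.13  ]
cap [270. 417.] 0.76 [0.4825 0.4096 0.13  ]
pot [338. 294.] 0.95 [0.4589 0.0451 0.    ]
pot [380. 254.] 0.72 [ 0.3876 -0.1071  0.    ]
tray [333. 215.] 0.92 [ 0.5442 -0.2078  0.    ]
tray [262. 336.] 0.58 [0.5936 0.2068 0.    ]
tray [340. 288.] 0.24 [0.4574 0.026  0.    ]
mill [261. 336.] 0.67 [0.5942 0.2091 0.    ]
```

View pics/scene0.png

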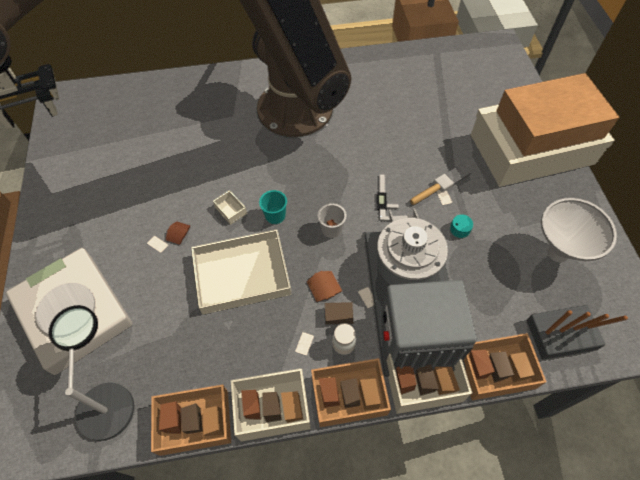

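View pics/side0.png

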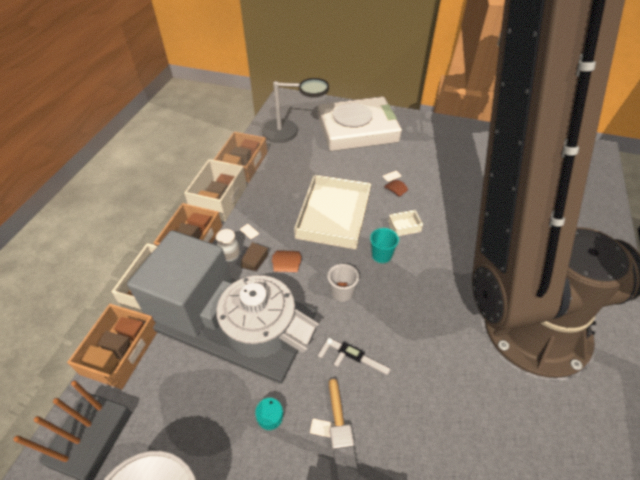

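The scene view shows the steel pot at (332,218), the cap on the mill at (415,236), turquoise look-alikes at (273,207) and (462,225), and the tray at (241,270). The side view agrees: pot (342,283), cap (254,293), tray (333,212). Next I'll move over the work area to look from near.

```bash
python3 -m crank '-.039 .039 -.005 0 0 0;-.039 .039 -.005 0 0 0;-.039 .039 -.005 0 0 0;-.039 .039 -.005 0 0 0;-.039 .039 -.005 0 0 0;-.039 .039 -.005 0 0 0;-.039 .039 -.005 0 0 0;-.039 .039 -.005 0 0 0;-.039 .039 -.005 0 0 0;-.039 .039 -.005 0 0 0' 100 20
python3 -m crank '-.039 .039 -.005 0 0 0;-.039 .039 -.005 0 0 0;-.039 .039 -.005 0 0 0;0 0 0 0 0 -.17;0 0 0 0 0 -.17;0 0 0 0 0 -.17;0 0 0 0 0 -.15;0 0 0 0 0 0'
python3 - <<'E'
from h import *
s=ctrl.state();print(s['time_s'],s['qpos'],s['tcp_pos'],np.array(s['orientation']))
im,m=snap('wrist','w1.png')
for t,z in(('cap_top',.164),('pot',0),('tray',0)):
    for r in ctrl.pinpoint('wrist',t)[:3]:
        print(t,np.round(r['position']),round(r['confidence'],2),atz(m,r['position'],z))
E
```

```text
time_s: 1.85
tcp_pos: [0.4451, -0.1874, 0.3428]
orientation: [[-0.974, -0.227, 0.001], [-0.227, 0.974, -0.0], [-0.001, -0.0, -1.0]]
ft_force: [0.8, -0.1, -0.3]
gripper_width: 0.0874
gripper_force: 0.0
time_s: 2.85
tcp_pos: [0.5318, -0.0486, 0.3573]
orientation: [[-0.631, -0.776, 0.0], [-0.776, 0.631, 0.0], [-0.0, -0.0, -1.0]]
ft_force: [0.2, -1.0, 0.6]
gripper_width: 0.0876
gripper_force: 0.0
2.85 [ 15.8274   5.0414 -11.0312  -0.0008 -73.9122 -54.9579] [ 0.5318 -0.0486  0.3573] [[-0.6311 -0.7757  0.0003]
 [-0.7757  0.6311  0.0001]
 [-0.0002 -0.0001 -1.    ]]
pot [382.  98.] 0.74 [ 0.3907 -0.1078  0.    ]
pot [222. 340.] 0.5 [0.7684 0.0077 0.    ]
pot [412. 223.] 0.18 [0.4535 0.0413 0.    ]
tray [236. 115.] 0.57 [ 0.5419 -0.2071  0.    ]
```

View pics/w1.png

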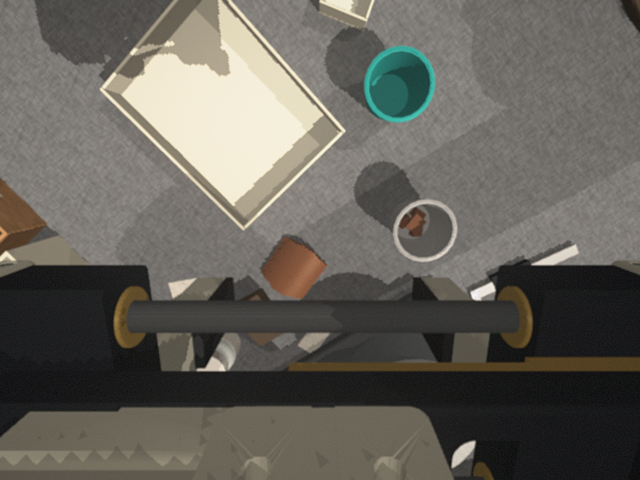

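Wrist view: the steel pot rim is centred near (425,231) with brown pieces in it, the turquoise pot is at (400,84) and the tray at (222,115). I'll set the tool up for a tilted side grasp.

```bash
python3 -m crank '0 0 0 0 0 -.182;0 0 0 0 0 -.182;0 0 0 0 0 -.182;0 0 0 0 0 -.182;0 0 0 0 0 -.182;0 0 0 0 0 -.182;0 0 0 0 0 -.182;0 0 0 0 0 -.182;0 0 0 0 0 -.182;0 0 0 0 0 -.182'
python3 -m crank '0 0 0 0 -.175 0;0 0 0 0 -.175 0;0 0 0 0 -.175 0;0 0 0 0 -.175 0;0 0 0 0 -.175 0;0 0 0 0 -.175 0;0 0 0 0 0 0'
python3 - <<'E'
from h import *
s=ctrl.state();print(s['time_s'],s['qpos'],s['tcp_pos'],np.array(s['orientation']))
for cam,px in(('scene',(332,217)),('side',(342,276))):
    print(cam,atz(ctrl.camera_model(cam),px,.068))
import cv2
# rim circle in the saved scene image by network bbox
for cam in('scene','side'):
    im,m=snap(cam)
    for t,z in(('pot',0),('cap_top',.164),('cap',.13)):
        for r in ctrl.search_frame(cam,t)[:3]: print(cam,t,np.round(r['bbox'],1),round(r['confidence'],2))
    print(ctrl.pinpoint(cam,'pot')[:2])
E
```

```text
time_s: 4.3
tcp_pos: [0.5318, -0.0486, 0.3572]
orientation: [[0.91, -0.416, -0.0], [-0.416, -0.91, 0.0], [-0.0, -0.0, -1.0]]
ft_force: [-0.1, 0.5, 0.0]
gripper_width: 0.0874
gripper_force: 0.0
time_s: 5.18
tcp_pos: [0.5327, -0.0492, 0.353]
orientation: [[0.444, -0.422, -0.791], [-0.21, -0.907, 0.366], [-0.871, 0.004, -0.491]]
ft_force: [0.7, -0.3, 0.0]
gripper_width: 0.0874
gripper_force: 0.0
5.175 [   0.1935   34.853    23.4061  -30.0121 -132.5529   55.5131] [ 0.5327 -0.0492  0.353 ] [[ 0.4438 -0.4218 -0.7907]
 [-0.21   -0.9067  0.3658]
 [-0.8712  0.0037 -0.491 ]]
scene [0.4587 0.0375 0.068 ]
side [0.4524 0.0383 0.068 ]
scene cap_top [459.9 226.7  23.3  20.6] 0.55
scene cap [459.6 227.1  20.4  21.4] 0.91
scene cap [412.7 240.5  29.4  25. ] 0.85
[]
side pot [343.1 283.4  36.1  35.9] 0.66
side pot [383.1 244.9  30.   30.6] 0.63
side cap_top [267.9 414.1  32.6  29.5] 0.86
side cap_top [254.1 299.6  27.6  32.5] 0.69
side cap [267.9 413.6  27.1  32. ] 0.91
side cap [254.1 301.6  26.5  31.5] 0.7
[{'position': [337.8, 291.2], 'confidence': 0.6}, {'position': [380.3, 254.2], 'confidence': 0.59}]
```

```bash
python3 -m crank '.043 -.0096 .0155 0 0 0;.043 -.0096 .0155 0 0 0;.043 -.0096 .0155 0 0 0;.043 -.0096 .0155 0 0 0;.043 -.0096 .0155 0 0 0;0 0 0 0 0 0;0 0 0 0 0 0'
python3 - <<'E'
from h import *
s=ctrl.state();R=np.array(s['orientation']);p=np.array(s['tcp_pos']);print(s['time_s'],s['qpos'],p,R[:,2])
im,m=snap('wrist','w2.png')
for P in((.4545,.039,.068),(.4545,.039,0)): print(proj(m,P))
print(ctrl.pinpoint('wrist','pot')[:2],ctrl.search_frame('wrist','pot')[:2])
d=R.T@(np.array([.4545,.039,.046])-p);print(d)
E
```

```text
time_s: 6.55
tcp_pos: [0.5884, -0.022, 0.1336]
orientation: [[0.453, -0.419, -0.787], [-0.209, -0.908, 0.363], [-0.867, -0.0, -0.499]]
ft_force: [0.3, -0.4, 0.6]
gripper_width: 0.0878
gripper_force: 0.0
6.55 [   2.5211   49.9985   21.4443  -26.2323 -115.9814   63.3899] [ 0.5884 -0.022   0.1336] [-0.787   0.3631 -0.4989]
[324.0793 267.023 ]
[323.9346 186.6351]
[{'position': [513.8, 184.6], 'confidence': 0.98}, {'position': [327.1, 185.8], 'confidence': 0.56}] [{'bbox': [327.1, 225.1, 95.2, 105.5], 'confidence': 0.83}, {'bbox': [531.1, 225.2, 107.6, 102.6], 'confidence': 0.61}]
[0.0025 0.0007 0.1712]
```

View pics/w2.png

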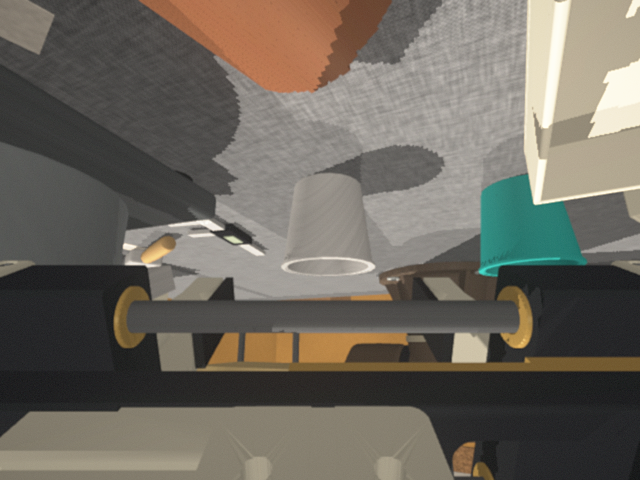

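Wrist view (upside down): the pot is centred between the fingers, rim centre near (328,266), within 4 px of prediction; the turquoise pot is clear at right (531,225).

```bash
python3 - <<'E'
from h import *
s=ctrl.state();R=np.array(s['orientation']);c,_=ray(ctrl.camera_model('wrist'),(320,240));print(R.T@(c-np.array(s['tcp_pos'])))
E
python3 -m crank '.0005 .0008 .031 0 0 0;.0005 .0008 .031 0 0 0;.001 .001 .031 0 0 0;.0005 .0008 .031 0 0 0;0 0 0 0 0 0;0 0 0 0 0 0' 100 25
python3 - <<'E'
from h import *
s=ctrl.state();R=np.array(s['orientation']);p=np.array(s['tcp_pos']);print(p,p+R[:,2]*.047,s['ft_force'])
E
```

```text
[ 0.0665 -0.0001 -0.0931]
time_s: 7.45
tcp_pos: [0.4912, 0.0196, 0.0696]
orientation: [[0.454, -0.419, -0.786], [-0.209, -0.908, 0.364], [-0.866, -0.001, -0.5]]
ft_force: [-0.5, 0.5, -0.1]
gripper_width: 0.0878
gripper_force: 0.0
[0.4912 0.0196 0.0696] [0.4542 0.0366 0.0461] [-0.5311  0.4615 -0.1199]
```

```bash
python3 -m crank '0 0 0 0 0 0;0 0 0 0 0 0;0 0 0 0 0 0;0 0 0 0 0 0;0 0 0 0 0 0;0 0 0 0 0 0' 0 35
python3 -m crank '-.013 0 -.0075 0 0 0;-.026 0 -.015 0 0 0;-.026 0 -.015 0 0 0;0 0 0 0 0 0;0 0 0 0 0 0'
python3 - <<'E'
from h import *
s=ctrl.state();print(s['time_s'],s['qpos'])
m=ctrl.camera_model('scene'); im1=ctrl.camera('scene'); im2=ctrl.camera('side')
cv2.imwrite('pics/g1.png',np.hstack([im1[100:400,150:550],im2[100:400,150:550]])[:,:,::-1])
E
```

```text
time_s: 8.2
tcp_pos: [0.4903, 0.0197, 0.0684]
orientation: [[0.452, -0.419, -0.787], [-0.209, -0.908, 0.364], [-0.867, -0.0, -0.498]]
ft_force: [2.8, -0.2, 3.8]
gripper_width: 0.0657
gripper_force: 34.6
time_s: 8.82
tcp_pos: [0.49, 0.0199, 0.1432]
orientation: [[0.452, -0.42, -0.787], [-0.209, -0.908, 0.364], [-0.867, -0.0, -0.498]]
ft_force: [-0.7, 0.1, -3.3]
gripper_width: 0.0657
gripper_force: 34.9
8.825 [   5.9532   41.9884    5.5392  -27.7663 -107.681    64.4144]
```

View pics/g1.png

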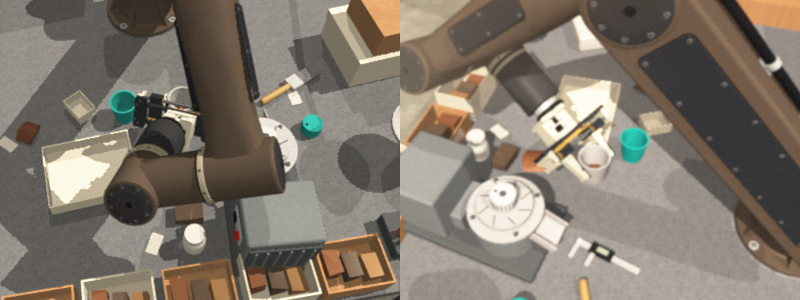

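The pot is held with its pieces inside (right half, about (594,160)). Moving over the tray.

```bash
python3 -m crank '-.0217 0 -.0125 0 0 0;-.0217 0 -.0125 0 0 0;.007 .017 -.012 0 0 0;.014 .0342 -.0244 0 0 0;.014 .0342 -.0244 0 0 0;.014 .0342 -.0244 0 0 0;.014 .0342 -.0244 0 0 0;.014 .0342 -.0244 0 0 0;.007 .017 -.012 0 0 0;0 0 0 0 0 0'
python3 -m crank '.028 0 .016 0 0 0;.028 0 .016 0 0 0;0 0 0 0 0 0;0 0 0 0 0 0'
python3 - <<'E'
from h import *
s=ctrl.state();R=np.array(s['orientation']);p=np.array(s['tcp_pos']);print(s['time_s'],s['qpos'],p+R[:,2]*.047)
E
```

```text
time_s: 10.18
tcp_pos: [0.5567, -0.2389, 0.191]
orientation: [[0.449, -0.422, -0.788], [-0.209, -0.907, 0.366], [-0.869, 0.001, -0.495]]
ft_force: [1.1, -0.1, -3.7]
gripper_width: 0.0662
gripper_force: 34.9
time_s: 10.68
tcp_pos: [0.5578, -0.2369, 0.1295]
orientation: [[0.452, -0.418, -0.788], [-0.209, -0.908, 0.363], [-0.867, 0.0, -0.498]]
ft_force: [-0.5, -0.1, -1.9]
gripper_width: 0.0657
gripper_force: 34.9
10.675 [ -11.2462   53.0846   22.2914  -13.2394 -118.0086   76.8726] [ 0.5207 -0.2198  0.1061]
```

```bash
python3 -m crank '0 0 0 0 0 .18;0 0 0 0 0 .18;0 0 0 0 0 .18;0 0 0 0 0 .18;0 0 0 0 0 .18;0 0 0 0 0 .18;0 0 0 0 0 .18;0 0 0 0 0 .18;0 0 0 0 0 .18;0 0 0 0 0 .18'
python3 -m crank '0 0 0 0 0 .18;0 0 0 0 0 .18;0 0 0 0 0 .18;0 0 0 0 0 .18;0 0 0 0 0 .18;0 0 0 0 0 .18;0 0 0 0 0 .18;0 0 0 0 0 0;0 0 0 0 0 0;0 0 0 0 0 0'
python3 - <<'E'
from h import *
s=ctrl.state();print(s['qpos'])
im1=ctrl.camera('scene'); im2=ctrl.camera('side')
cv2.imwrite('pics/p1.png',np.hstack([im1[150:450,100:500],im2[100:400,150:550]])[:,:,::-1])
for c in('scene','side'):
  for k in range(4):
    r=ctrl.pinpoint(c,'piece%d'%k)[:4]
    if k==0: print(c,[(np.round(x['position']),round(x['confidence'],2),atz(ctrl.camera_model(c),x['position'],.005)[:2]) for x in r])
E
```

```text
time_s: 11.92
tcp_pos: [0.5581, -0.2371, 0.1307]
orientation: [[-0.513, -0.344, -0.786], [-0.834, 0.415, 0.363], [0.201, 0.842, -0.5]]
ft_force: [-0.1, -0.3, -2.9]
gripper_width: 0.0659
gripper_force: 34.7
time_s: 13.18
tcp_pos: [0.5575, -0.2371, 0.1291]
orientation: [[-0.486, 0.38, -0.787], [0.132, 0.922, 0.364], [0.864, 0.073, -0.498]]
ft_force: [0.4, -0.8, -2.9]
gripper_width: 0.0662
gripper_force: 34.6
[ -11.2867   53.093    22.2624  -13.2555 -117.9502  -98.312 ]
scene [(array([340., 314.]), 0.45, array([0.6956, 0.017 ]))]
side [(array([264., 335.]), 0.65, array([0.5864, 0.2068])), (array([316., 206.]), 0.56, array([ 0.6002, -0.2212])), (array([322., 202.]), 0.45, array([ 0.5887, -0.2444])), (array([322., 213.]), 0.42, array([ 0.5763, -0.2011]))]
```

View pics/p1.png

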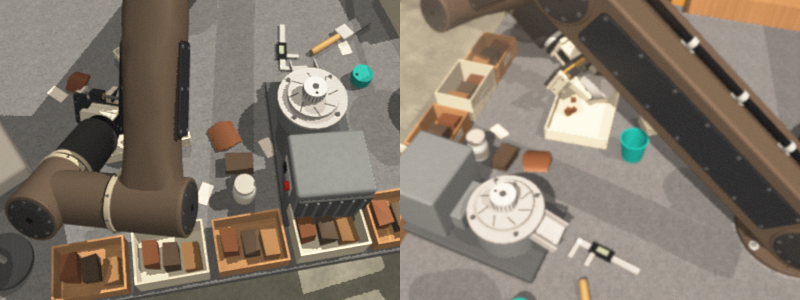

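Three or so pieces show in the tray at about (570,108) in the right half. I'll tilt a bit further and shake to be sure, then lift and count.

```bash
python3 -m crank '0 0 0 0 .17 0;0 0 0 0 .1 .1;0 0 0 0 0 -.15;0 0 0 0 0 .15;0 0 0 0 -.17 0;0 0 0 0 -.1 0;.043 0 -.025 0 0 0;.0 0 0 0 0 0;0 0 0 0 0 0'
python3 - <<'E'
from h import *
s=ctrl.state();print(s['qpos'])
im1=ctrl.camera('wrist'); im2=ctrl.camera('side')
a=cv2.resize(im2[160:260,270:400],(520,400),interpolation=cv2.INTER_CUBIC)
cv2.imwrite('pics/p2.png',np.hstack([a,cv2.resize(im1,(280,210))[:,:].repeat(1,0) if 0 else np.vstack([cv2.resize(im1,(280,210)),np.zeros((190,280,3),np.uint8)])])[:,:,::-1])
E
```

```text
time_s: 14.8
tcp_pos: [0.5581, -0.2359, 0.1784]
orientation: [[-0.446, 0.41, -0.796], [0.223, 0.912, 0.344], [0.867, -0.024, -0.498]]
ft_force: [-0.4, -0.6, -2.7]
gripper_width: 0.066
gripper_force: 34.6
[ -10.7515   50.3294   23.3085  -12.8996 -121.8123 -104.8535]
```

View pics/p2.png

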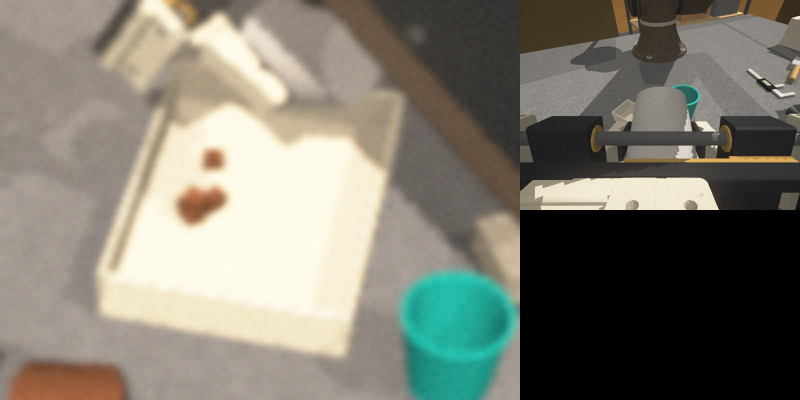

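```bash
python3 -m crank '0 0 0 0 0 -.18;0 0 0 0 0 -.18;0 0 0 0 0 -.18;0 0 0 0 0 -.18;0 0 0 0 0 -.18;0 0 0 0 0 -.18;0 0 0 0 0 -.18;0 0 0 0 0 -.18;0 0 0 0 0 -.18;0 0 0 0 0 -.18'
python3 -m crank '0 0 0 0 0 -.18;0 0 0 0 0 -.18;0 0 0 0 0 -.18;0 0 0 0 0 -.18;0 0 0 0 0 -.18;0 0 0 0 0 -.18;0 0 0 0 0 -.18;-.02 0 -.0115 0 0 -.1;0 0 0 0 0 0;0 0 0 0 0 0'
python3 -m crank '-.007 -.017 .012 0 0 0;-.014 -.0342 .0244 0 0 0;-.014 -.0342 .0244 0 0 0;-.014 -.0342 .0244 0 0 0;-.014 -.0342 .0244 0 0 0;-.014 -.0342 .0244 0 0 0;-.007 -.017 .012 0 0 0;0 0 0 0 0 0;0 0 0 0 0 0'
python3 - <<'E'
from h import *
s=ctrl.state();R=np.array(s['orientation']);p=np.array(s['tcp_pos']);print(s['qpos'],p+R[:,2]*.047)
im1=ctrl.camera('scene'); im2=ctrl.camera('side')
a=cv2.resize(im2[160:260,280:380],(400,400),interpolation=cv2.INTER_CUBIC)
b=cv2.resize(im1[220:320,190:290],(400,400),interpolation=cv2.INTER_CUBIC)
c=cv2.resize(im2[200:320,280:440],(266,200),interpolation=cv2.INTER_CUBIC)
cv2.imwrite('pics/p3.png',np.vstack([np.hstack([a,b]),np.hstack([c,cv2.resize(im1[150:310,250:410],(266,200)),cv2.resize(im1,(268,200))])])[:,:,::-1])
E
```

```text
time_s: 16.15
tcp_pos: [0.5578, -0.236, 0.1768]
orientation: [[-0.295, -0.526, -0.797], [-0.939, 0.004, 0.344], [-0.178, 0.85, -0.495]]
ft_force: [0.4, 0.7, -1.0]
gripper_width: 0.0658
gripper_force: 34.7
time_s: 17.4
tcp_pos: [0.5588, -0.234, 0.2]
orientation: [[0.451, -0.402, -0.797], [-0.208, -0.915, 0.344], [-0.868, 0.011, -0.497]]
ft_force: [0.4, -0.6, -2.9]
gripper_width: 0.0656
gripper_force: 34.8
time_s: 18.52
tcp_pos: [0.4869, 0.0209, 0.1995]
orientation: [[0.453, -0.401, -0.796], [-0.207, -0.916, 0.343], [-0.867, 0.01, -0.498]]
ft_force: [-0.7, 0.1, -0.9]
gripper_width: 0.0662
gripper_force: 34.8
[   6.5263   38.1093    6.8751  -27.8915 -112.6419   61.8957] [0.4495 0.037  0.1761]
```

View pics/p3.png

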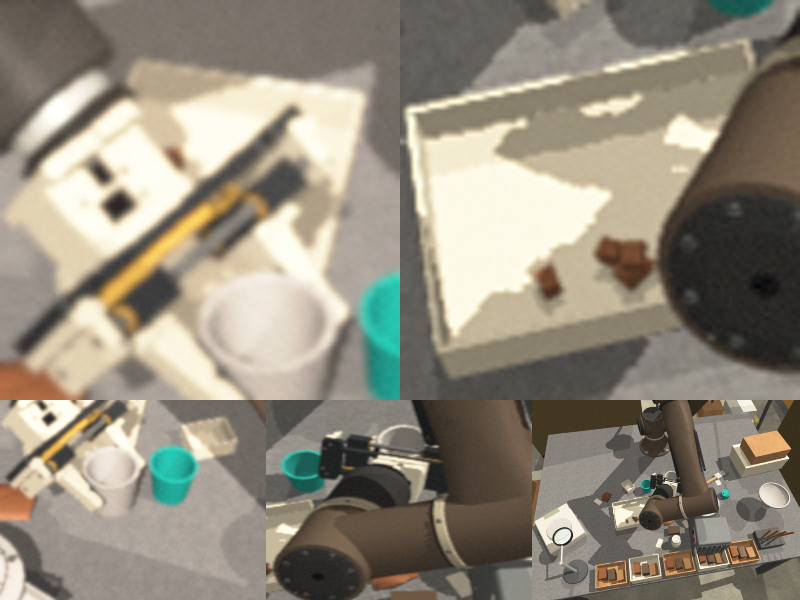

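In the tray (right top) one piece shows at (545,280) and a cluster of about three at (620,258). The pot looks empty. Setting it down now.

```bash
python3 -m crank '.027 0 .0155 0 0 0;.027 0 .0155 0 0 0;.027 0 .0155 0 0 0;.0235 0 .0135 0 0 0;.0017 0 .001 0 0 0;0 0 0 0 0 0;0 0 0 0 0 0'
python3 -m crank '.0017 0 .001 0 0 0;.0017 0 .001 0 0 0;0 0 0 0 0 0'
python3 -m crank '.0009 0 .0005 0 0 0;.0009 0 .0005 0 0 0;0 0 0 0 0 0'
```

```text
time_s: 19.5
tcp_pos: [0.4872, 0.02, 0.0783]
orientation: [[0.455, -0.401, -0.795], [-0.207, -0.916, 0.344], [-0.866, 0.008, -0.5]]
ft_force: [-0.6, 0.2, -1.5]
gripper_width: 0.0656
gripper_force: 34.8
time_s: 19.88
tcp_pos: [0.4865, 0.0203, 0.0733]
orientation: [[0.453, -0.401, -0.796], [-0.207, -0.916, 0.344], [-0.867, 0.009, -0.498]]
ft_force: [-0.2, -0.1, -2.0]
gripper_width: 0.0659
gripper_force: 34.8
time_s: 20.25
tcp_pos: [0.4865, 0.0202, 0.0711]
orientation: [[0.453, -0.401, -0.796], [-0.207, -0.916, 0.344], [-0.867, 0.009, -0.498]]
ft_force: [0.2, -0.4, -1.4]
gripper_width: 0.0658
gripper_force: 34.8
```

```bash
python3 -m crank '.0009 0 .0005 0 0 0;.0009 0 .0005 0 0 0;0 0 0 0 0 0'
python3 -m crank '.0005 0 .0003 0 0 0;0 0 0 0 0 0'
python3 -m crank '.0005 0 .0003 0 0 0;0 0 0 0 0 0'
```

```text
time_s: 20.62
tcp_pos: [0.4864, 0.0202, 0.0694]
orientation: [[0.453, -0.401, -0.796], [-0.206, -0.916, 0.344], [-0.867, 0.009, -0.497]]
ft_force: [-0.4, 0.2, 0.5]
gripper_width: 0.0659
gripper_force: 34.6
time_s: 20.88
tcp_pos: [0.4862, 0.0203, 0.0692]
orientation: [[0.452, -0.401, -0.797], [-0.206, -0.916, 0.344], [-0.868, 0.009, -0.497]]
ft_force: [-2.0, 0.5, 4.7]
gripper_width: 0.0654
gripper_force: 34.3
time_s: 21.12
tcp_pos: [0.486, 0.0204, 0.069]
orientation: [[0.452, -0.4, -0.797], [-0.206, -0.916, 0.344], [-0.868, 0.009, -0.496]]
ft_force: [-2.7, 2.1, 7.9]
gripper_width: 0.0656
gripper_force: 34.2
```

```bash
python3 -m crank '0 0 0 0 0 0;0 0 0 0 0 0;0 0 0 0 0 0;0 0 0 0 0 0;0 0 -.015 0 0 0;0 0 -.03 0 0 0;0 0 -.04 0 0 0;0 0 -.04 0 0 0;-.043 0 -.025 0 0 0;-.043 0 -.025 0 0 0' 100 35
python3 -m crank '-.043 0 -.025 0 0 0;-.043 0 -.025 0 0 0;0 0 0 0 .175 0;0 0 0 0 .175 0;0 0 0 0 .175 0;0 0 0 0 .175 0;0 0 0 0 .175 0;0 0 0 0 .175 0;0 0 0 0 0 0'
python3 - <<'E'
from h import *
s=ctrl.state();print(s['time_s'],s['qpos'],s['tcp_pos'],np.array(s['orientation']))
for cam in('scene','side','wrist'):
    im,m=snap(cam,'c_'+cam+'.png')
    for t,z in(('cap_top',.164),('cap',.13),('pot',0)):
        for r in ctrl.pinpoint(cam,t)[:3]:
            print(cam,t,np.round(r['position']),round(r['confidence'],2),atz(m,r['position'],z))
im1=cv2.imread('pics/c_scene.png');im2=cv2.imread('pics/c_side.png');w=cv2.imread('pics/c_wrist.png')
r=lambda a,x,y:cv2.resize(a,(x,y),interpolation=cv2.INTER_CUBIC)
cv2.imwrite('pics/p4.png',np.vstack([np.hstack([r(im1[220:310,190:290],400,300),r(im2[160:250,280:380],400,300)]),np.hstack([r(w,400,300),r(im2[210:360,220:420],400,300)])]))
E
```

```text
time_s: 22.38
tcp_pos: [0.5875, -0.0231, 0.2308]
orientation: [[0.452, -0.401, -0.796], [-0.207, -0.916, 0.344], [-0.867, 0.01, -0.498]]
ft_force: [0.9, 0.0, -0.3]
gripper_width: 0.0874
gripper_force: 0.0
time_s: 23.5
tcp_pos: [0.5854, -0.0216, 0.331]
orientation: [[0.917, -0.4, -0.0], [-0.4, -0.917, -0.009], [0.003, 0.008, -1.0]]
ft_force: [0.2, -0.0, 1.2]
gripper_width: 0.0878
gripper_force: 0.0
23.5 [ 17.267   10.8784  -7.7087   0.4966 -71.5667  49.0212] [ 0.5854 -0.0216  0.331 ] [[ 0.9167 -0.3996 -0.0001]
 [-0.3996 -0.9166 -0.0086]
 [ 0.0034  0.008  -1.    ]]
scene cap_top [465. 223.] 0.97 [0.5866 0.3225 0.164 ]
scene cap_top [414. 234.] 0.68 [0.5956 0.2001 0.164 ]
scene cap [458. 231.] 0.91 [0.5855 0.3161 0.13  ]
scene cap [410. 245.] 0.76 [0.6047 0.1936 0.13  ]
scene cap [338. 315.] 0.24 [0.7449 0.0007 0.13  ]
scene pot [330. 223.] 0.84 [0.433  0.0376 0.    ]
scene pot [277. 215.] 0.58 [ 0.3841 -0.0999  0.    ]
side cap_top [253. 292.] 0.8 [0.598  0.1988 0.164 ]
side cap_top [266. 413.] 0.79 [0.4827 0.4149 0.164 ]
side cap_top [342. 293.] 0.7 [0.4264 0.1476 0.164 ]
side cap [257. 301.] 0.95 [0.5938 0.1966 0.13  ]
side cap [316. 210.] 0.62 [ 0.5566 -0.0927  0.13  ]
side pot [342. 296.] 0.84 [0.4473 0.0475 0.    ]
side pot [381. 254.] 0.59 [ 0.3851 -0.1079  0.    ]
wrist cap_top [496. 133.] 0.58 [ 0.614  -0.1715  0.164 ]
wrist cap [473. 160.] 0.39 [ 0.5962 -0.1638  0.13  ]
wrist pot [323. 326.] 0.96 [0.4443 0.0375 0.    ]
```

View pics/p4.png

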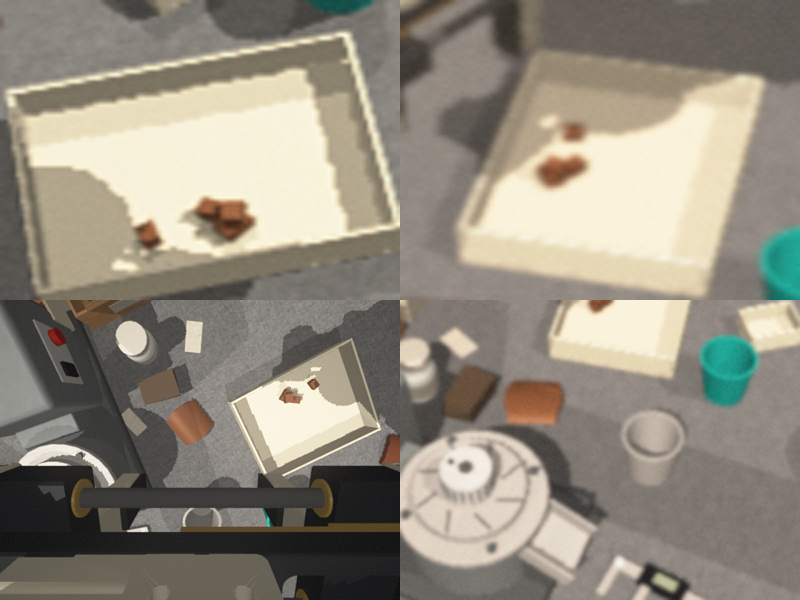

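The tray holds all four pieces: one at (148,234) and three clustered at (225,215) in the top-left panel. The pot stands upright and empty at (652,445). Now for a closer look at the cap from the wrist.

```bash
python3 -m crank '-.0356 -.0416 0 0 0 0;-.0356 -.0416 0 0 0 0;-.0356 -.0416 0 0 0 0;-.0356 -.0416 0 0 0 0;-.0356 -.0416 0 0 0 0;0 0 0 0 0 0;0 0 0 0 0 0'
python3 - <<'E'
from h import *
s=ctrl.state();print(s['time_s'],s['qpos'],s['tcp_pos'])
im,m=snap('wrist','w5.png')
print(proj(m,(.597,.2,.164)))
for t,z in(('cap_top',.164),('cap',.13),('spindle_tip',.154)):
    for r in ctrl.pinpoint('wrist',t)[:3]:
        print(t,np.round(r['position'],1),round(r['confidence'],2),atz(m,r['position'],z))
E
```

```text
time_s: 24.98
tcp_pos: [0.508, 0.2405, 0.3272]
orientation: [[0.916, -0.4, -0.003], [-0.4, -0.916, -0.008], [0.0, 0.009, -1.0]]
ft_force: [-0.3, -0.3, 0.2]
gripper_width: 0.0874
gripper_force: 0.0
24.975 [ 45.4098   8.8944 -10.537    0.2182 -71.0447  20.9303] [0.508  0.2405 0.3272]
[322.3759 111.6232]
cap_top [218.4 259.7] 0.94 [0.5303 0.3177 0.164 ]
cap_top [317.2 107.7] 0.56 [0.6008 0.2023 0.164 ]
cap [226.5 251.8] 0.8 [0.5286 0.3215 0.13  ]
cap [315.4 111.8] 0.73 [0.6027 0.2032 0.13  ]
cap [285.3 341.7] 0.26 [0.4282 0.3118 0.13  ]
```

View pics/w5.png

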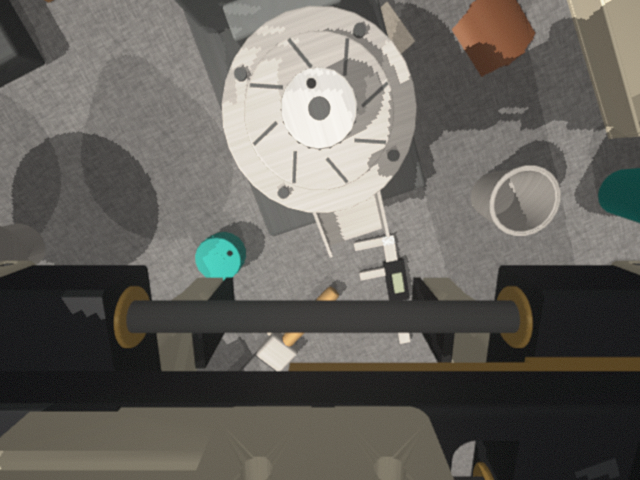

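The cap's top shows centred at (319,108) with its hole at (311,83); the turquoise one is at (219,258). The cap is at about (0.600, 0.201).

```bash
python3 -m crank '.05 -.0003 0 .009 0 0;.05 -.0003 0 0 0 0;0 0 .035 0 0 0;0 0 .035 0 0 0;0 0 .03 0 0 0;0 0 0 0 0 0;0 0 0 0 0 0' 100 25
python3 - <<'E'
from h import *
s=ctrl.state();R=np.array(s['orientation']);print(s['qpos'],R.T@(np.array([.600,.201,.199])-s['tcp_pos']),R[:,2])
E
```

```text
time_s: 26.05
tcp_pos: [0.6008, 0.2005, 0.2287]
orientation: [[0.916, -0.401, 0.002], [-0.401, -0.916, 0.0], [0.002, -0.001, -1.0]]
ft_force: [0.2, -0.5, 0.1]
gripper_width: 0.0876
gripper_force: 0.0
[ 36.1069  19.2177  -9.9458   0.0616 -60.7257  30.1936] [-0.001  -0.0001  0.0297] [ 0.0021  0.0004 -1.    ]
```

```bash
python3 -m crank '-.0005 0 .015 0 0 0;-.0005 0 .0145 0 0 0;0 0 0 0 0 0;0 0 0 0 0 0'
python3 -m crank '0 0 0 0 0 0;0 0 0 0 0 0;0 0 0 0 0 0;0 0 0 0 0 0;0 0 0 0 0 0;0 0 0 0 0 0' 0 25
python3 -c "
from h import *
s=ctrl.state();print(s['moment'],s['tcp_pos'])"
python3 -m crank '0 0 0 0 0 -.1;0 0 -.0003 0 0 -.1;0 0 0 0 0 0;0 0 0 0 0 0'
python3 -c "
from h import *
s=ctrl.state();print(s['moment'],s['tcp_pos'],s['ft_force'],s['qpos'])"
```

```text
time_s: 26.55
tcp_pos: [0.5989, 0.2011, 0.1975]
orientation: [[0.916, -0.401, 0.0], [-0.401, -0.916, -0.0], [0.0, 0.0, -1.0]]
ft_force: [0.9, 1.0, 0.6]
gripper_width: 0.0876
gripper_force: 0.0
time_s: 27.3
tcp_pos: [0.5993, 0.2014, 0.1979]
orientation: [[0.916, -0.401, 0.001], [-0.401, -0.916, 0.0], [0.001, -0.001, -1.0]]
ft_force: [0.6, 0.7, -0.3]
gripper_width: 0.0527
gripper_force: 25.0
[ 0.4572 -0.0619  0.0022] [0.5993 0.2014 0.1979]
time_s: 27.8
tcp_pos: [0.5991, 0.2013, 0.1981]
orientation: [[0.977, -0.213, 0.001], [-0.213, -0.977, 0.0], [0.001, -0.0, -1.0]]
ft_force: [0.7, 2.2, -2.3]
gripper_width: 0.0529
gripper_force: 25.0
[ 0.5846 -0.0486 -0.013 ] [0.5991 0.2013 0.1981] [ 0.7098  2.2181 -2.3385] [ 36.2429  20.666  -12.146    0.0126 -57.1518  41.4412]
```

```bash
python3 -m crank '0 0 -.0004 0 0 -.15;0 0 -.0004 0 0 -.15;0 0 0 0 0 0;0 0 0 0 0 0'
python3 -c "
from h import *
s=ctrl.state();print(s['moment'],s['ft_force'],s['qpos'])"
```

```text
time_s: 28.3
tcp_pos: [0.5991, 0.2012, 0.1989]
orientation: [[0.997, 0.083, 0.001], [0.083, -0.997, 0.0], [0.001, -0.0, -1.0]]
ft_force: [-0.4, 2.0, -0.8]
gripper_width: 0.0528
gripper_force: 25.0
[0.6472 0.0245 0.0459] [-0.4037  1.9662 -0.7794] [ 36.2426  20.6234 -12.0957   0.0135 -57.2521  58.5318]
```

```bash
python3 -m crank '0 0 -.0004 0 0 -.16;0 0 -.0004 0 0 -.16;0 0 -.0004 0 0 -.16;0 0 -.0004 0 0 -.16;0 0 -.0004 0 0 -.16;0 0 -.0004 0 0 -.16;0 0 -.0004 0 0 -.16;0 0 0 0 0 0;0 0 0 0 0 0'
python3 - <<'E'
from h import *
s=ctrl.state();print(s['moment'],s['ft_force'],s['qpos'])
a=ctrl.camera('scene');b=ctrl.camera('side')
r=lambda a:cv2.resize(a,(400,300),interpolation=cv2.INTER_CUBIC)
cv2.imwrite('pics/t1.png',np.hstack([r(a[205:280,365:465]),r(b[260:335,205:305])])[:,:,::-1])
E
```

```text
time_s: 29.42
tcp_pos: [0.599, 0.201, 0.2017]
orientation: [[0.36, 0.933, 0.0], [0.933, -0.36, -0.0], [-0.0, 0.0, -1.0]]
ft_force: [0.6, 0.7, -1.1]
gripper_width: 0.0526
gripper_force: 25.0
[ 0.0177 -0.0614 -0.0232] [ 0.5968  0.7169 -1.0913] [ 36.2303  20.4751 -11.9196   0.0261 -57.5955 122.6607]
```

View pics/t1.png

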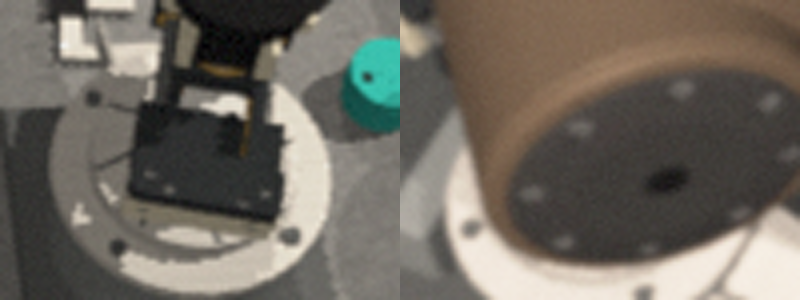

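The hand hides the cap here. No torque has built up after 1.6 rad, so I'll carry on to about 2.4 rad and then lift gently.

```bash
python3 -m crank '0 0 -.0004 0 0 -.156;0 0 -.0004 0 0 -.156;0 0 -.0004 0 0 -.156;0 0 -.0004 0 0 -.156;0 0 -.0004 0 0 -.156;0 0 0 0 0 0;0 0 0 0 0 0'
python3 -m crank '0 0 -.002 0 0 0;0 0 -.002 0 0 0;0 0 -.002 0 0 0;0 0 0 0 0 0'
python3 -c "
from h import *
s=ctrl.state();print(s['moment'],s['ft_force'],s['qpos'])"
```

```text
time_s: 30.4
tcp_pos: [0.5992, 0.2012, 0.2038]
orientation: [[-0.401, 0.916, 0.001], [0.916, 0.401, 0.0], [-0.0, 0.001, -1.0]]
ft_force: [1.2, 1.5, -2.0]
gripper_width: 0.0531
gripper_force: 25.0
time_s: 30.9
tcp_pos: [0.5992, 0.2012, 0.21]
orientation: [[-0.404, 0.915, 0.001], [0.915, 0.404, 0.0], [-0.0, 0.001, -1.0]]
ft_force: [1.0, 1.0, -0.6]
gripper_width: 0.0528
gripper_force: 25.0
[ 0.232  -0.5025  0.0027] [ 1.0445  0.9929 -0.5542] [ 36.2364  20.0413 -11.3617   0.0262 -58.5464 167.6007]
```

```bash
python3 -m crank '0 0 -.005 0 0 0;0 0 -.01 0 0 0;0 0 -.02 0 0 0;0 0 -.02 0 0 0;0 0 -.02 0 0 0;0 0 -.02 0 0 0;0 0 -.01 0 0 0;0 0 0 0 0 0;0 0 0 0 0 0;0 0 0 0 0 0' - 30
python3 - <<'E'
from h import *
s=ctrl.state();print(s['time_s'],s['ft_force'],s['tcp_pos'],s['gripper_width'])
a=ctrl.camera('scene');b=ctrl.camera('side')
print(ctrl.pinpoint('side','spindle_tip')[:2],ctrl.search_frame('side','cap')[:3],[proj(ctrl.camera_model(c),(.6,.201,z)) for c in('scene','side') for z in(.154,.26)])
cv2.imwrite('pics/t2.png',np.hstack([a[130:330,320:520],b[180:380,150:350]]).repeat(2,0).repeat(2,1)[:,:,::-1])
E
```

```text
time_s: 32.15
tcp_pos: [0.5988, 0.201, 0.3138]
orientation: [[-0.405, 0.915, -0.001], [0.915, 0.405, -0.001], [-0.0, -0.001, -1.0]]
ft_force: [0.2, 0.4, -0.9]
gripper_width: 0.0527
gripper_force: 30.0
32.15 [ 0.1671  0.3682 -0.8511] [0.5988 0.201  0.3138] 0.05274186063336815
[{'position': [253.1, 296.8], 'confidence': 0.72}] [{'bbox': [248.2, 276.9, 28.0, 15.6], 'confidence': 0.72}, {'bbox': [269.4, 413.7, 26.2, 31.0], 'confidence': 0.66}] [array([413.9446, 237.83  ]), array([421.4945, 212.181 ]), array([252.4151, 295.5702]), array([245.7962, 264.0301])]
```

View pics/t2.png

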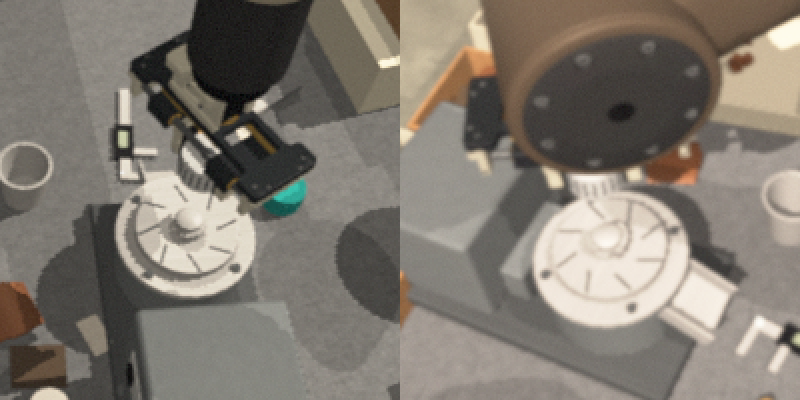

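The spindle is bare, at (190,220) in the left panel. The cap is held level and well above it, at (200,165) left and (597,185) right. Handing in.

```bash
python3 -c "
from rig import ctrl
print(ctrl.finish_job())"
```

```text
the job is handed in; nothing more can be done
None
```

I handed the job in at about 32 s: all four pieces are in the tray, the empty pot is set down upright and released, and the cap (right-handed thread) is unscrewed and held level and still above the bare spindle; the hand-in returned no verdict.

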